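Leak-check the carpet shampoo bottle and snap its measuring cap on

TASK

The refilled and plugged carpet shampoo bottle goes back into storage: pick it up from the drip mat, tip it neck-down, well past level, and hold it so for a second to check that the plug is tight, then stand it gently upright on the mat again and let go. Then take the orange measuring cap and press it over the spout until it clicks, and keep pressing after the click so that it sits fully home on the bottle's shoulder; finish while still holding the cap and pressing it straight down, firmly (around 10 N), touching only the cap. Leave the other things on the bench where they are.

Things in the scene. Friction and masses are not known exactly. Their poses are not given: they have to be found in the camera images.
- bottle: White plastic bottle, blue and yellow label band, 0.25 to 0.5 kg, loose, closed and stiff, standing on the drip mat. Origin: centre of its underside, z up its axis. Round body 58 mm in diameter up to 104 mm, then a shoulder narrowing to a flat ledge 47 mm wide at 126 mm; then the collar; topmost a narrow spout with a red plug, 20 mm wide, up to 159 mm. A grip of 30 to 50 N is right.
- bottle_ledge (a point): Centre of the bottle's ledge, on its axis, 126 mm above its underside, axes as the bottle's: the cap's mouth rests here when fully home. The collar above it is 34 mm wide, bevelled to 29 mm from 11 to 15 mm above the ledge; six small sprung beads, centred 7 mm above the ledge, stand 2.8 mm out of it: the cap snaps over them.
- cap: Orange measuring cap, 30 g, loose, standing mouth down on the bench: an upside-down cup 47 mm in outer diameter, 40 mm tall, straight sides, thin white rings. Origin: centre of its mouth (lower rim), z up its axis. Inside 37 mm deep, 41 mm wide, with a lip 36 mm wide and 4 mm high at the mouth: 1 mm play all round on the collar.
- cap_top (a point): Centre of the cap's flat top, 40 mm above its mouth. Pressing the cap on: its lip meets the beads with its mouth about 10 mm above the ledge; the push rises to 8 to 15 N and drops suddenly (the click) at about 5 mm; the cap then goes down easily to the ledge and stops hard. Grip it firmly (some 50 N) and high, so that the fingers stay above the bottle's shoulder.
- mat: Black rubber drip mat with a grey border line, 220 x 260 mm (x by y), 4 mm thick, fixed to the bench. Origin at the centre of its underside; its top is 4 mm above the bench.
- tape: Bystander: grey ring of tape, 90 mm across, 48 mm tall, lying on the bench. Origin at the centre of its underside.
- spraycan: Bystander: green spray can, 66 mm in diameter, 190 mm tall, standing. Origin at the centre of its underside.
- scrubbrush: Bystander: scrubbing brush with a wooden back, 60 x 150 mm, 45 mm tall, lying on its bristles. Origin at the centre of its underside.
- amber: Bystander: amber jar with a black lid, 60 mm in diameter, 150 mm tall, standing. Origin at the centre of its underside.

How it is judged (in metres and radians):
On the way, in this order (a step that is already met when the one before it is completed fails the run):
1. the bottle is held in the air neck-down, more than 120 degrees from upright, for 0.8 s (angle between bottle's own z axis and vertical above 2.1 rad and height (world z) of bottle_ledge above 0.05 m and contact force between bottle and the fingers above 1 N), for 0.8 s.
2. the bottle stands upright on the mat again, let go (angle between bottle's own z axis and vertical below 0.07 rad and z of bottle in the frame of mat between 0.001 and 0.007 m and x of bottle in the frame of mat between -0.11 and 0.11 m and y of bottle in the frame of mat between -0.13 and 0.13 m and contact force between bottle and the fingers below 0.3 N and linear speed of bottle below 0.02 m/s), for 0.2 s.
3. the cap has snapped over the beads (z of cap in the frame of bottle_ledge between -0.003 and 0.003 m and distance between cap and bottle_ledge below 0.004 m and angle between the z axis of cap and the z axis of bottle, either way round below 0.1 rad), for 0.1 s.
At the end, for the whole second after the job is handed in: Bottle upright (within 4 deg) on the mat; cap on its ledge within 2.5 mm and square to it within 4.6 deg, pressed on with more than 6 N by the fingers, which do not touch the bottle; all this through the last second (distance between cap and bottle_ledge below 0.0025 m and angle between the z axis of cap and the z axis of bottle, either way round below 0.08 rad and angle between cap's own z axis and vertical below 0.12 rad and angle between bottle's own z axis and vertical below 0.07 rad and contact force between cap and bottle above 6 N and contact force between cap and the fingers above 3 N and contact force between bottle and the fingers below 0.5 N and contact force between bottle and mat above 7 N and z of bottle in the frame of mat below 0.007 m and x of bottle in the frame of mat between -0.11 and 0.11 m and y of bottle in the frame of mat between -0.13 and 0.13 m); the arm keeps its last pose, push and grip.
It fails at once if the tape ring is pushed more than 25 mm or tipped over (distance of tape from where it was at the start of the episode above 0.025 m or angle between tape's own z axis and vertical above 0.3 rad).
It fails at once if the spray can is pushed more than 25 mm or tipped over (distance of spraycan from where it was at the start of the episode above 0.025 m or angle between spraycan's own z axis and vertical above 0.3 rad).
It fails at once if the scrubbing brush is pushed more than 25 mm or tipped over (distance of scrubbrush from where it was at the start of the episode above 0.025 m or angle between scrubbrush's own z axis and vertical above 0.3 rad).
It fails at once if the amber jar is pushed more than 25 mm or tipped over (distance of amber from where it was at the start of the episode above 0.025 m or angle between amber's own z axis and vertical above 0.3 rad).
It fails at once if the bottle is slammed or crushed on to the mat (more than 70 N) (contact force between bottle and mat above 70 N).
It also fails if it takes over 72 s, if anything falls off the work surface, if the arm or the gripper's body presses on something with over 40 N, if the wrist force passes 120 N, or if a joint passes its speed limit or range.

ROBOT

A 6-joint arm with a two-finger parallel gripper is mounted at the origin on the work surface. World frame = base frame: x ahead of the robot, y to its left, z up, the work surface at z = 0. Lengths are in mm, angles in rad, forces in N, time in s.
With the tool pointing down it reaches from about 300 to 825 mm from the base axis. Payload 5.4 kg.
Tool frame: the origin (TCP) lies between the finger pads; the fingertips stand 25 mm ahead of it and the grasp point (between the pads) lies 6 mm ahead of it (manip.tcp_to_tips is the distance from the TCP to the fingertips, in mm); z points along the fingers, y is the line along which they close (so a half turn about z gives the same grasp; the last joint's range is limited). The gripper opens to 92 mm and grips with 3 to 60 N. Pads are 20 mm wide; open, the fingers measure 128 mm over their backs; the gripper's body (75 mm by 189 mm) begins 69 mm behind the grasp point.
Start: joints at [-1.49, 0.158, 1.597, -0, 1.386, -0.21], TCP at [164.84, -550.849, 239.601] pointing down, gripper open.
Joint ranges: [-2.91, 2.91], [-0.94, 2.29], [0.18, 2.7], [-1.29, 4.43], [0.17, 2.64], [-3, 3]. Speed limits (rad/s): [2.57, 2.57, 3.14, 3.14, 3.14, 3.14].

INTERFACE

Orientations are given as a rotation vector (axis times angle).
In Python, from workcell import manip, jaws, solve_ik, status, optics, job_done gives the robot as it stands. Calls block until the motion is done:
- manip.reach(position, orientation): joint-space move of the TCP to a pose.
- manip.move_l(position, orientation=None, vel=150, force_limit=None): straight line of the TCP; orientation=None keeps the orientation; vel is the mean speed in mm/s. With force_limit (N) it stops when the force on the tool has changed by that much, and returns True; else False.
- manip.move_j(angles): joint-space move.
- jaws.command_gripper(opening): finger opening in mm; the grip force is fixed at half the most; returns when the fingers have stopped.
- manip.sleep(seconds).
- solve_ik(position, orientation): joint angles nearest the present ones, or None.
- status.get_state(): the state.
- optics.camera(name): name is "scene" or "side" or "wrist"; returns a dict with "pixels" (420x560x3 uint8, blue, green, red), "K" (3x3 intrinsics, pixels), "origin" and "attitude" of the camera in the world. Camera axes: x right, y down, z forward; pixel columns grow to the right and rows downward; lengths in mm; the calibration is good to about 2 mm. The wrist camera is an equidistant fisheye: a pixel r from the principal point sees the ray r / f radians off the axis. A picture is of the moment at which its call begins. There is no depth.
A pose or a line that the arm cannot do raises manip.IKError and nothing moves.
- job_done(): hands the job in; it is judged then, once.
Trained networks look in a picture, given as the dict that the camera call returned (one of the last four; its "shot" number tells which), for a name from the list of things; names that differ only in an ending like _2 or _b are one class to them, and where a whole thing is asked for, a point or a joint stands for the part that bears it (a point fixed in the world has none). Each returns a list of dicts, best first, with "conf" (0 to 1); they miss things now and then, are a little off and sometimes report something else, mostly with a low value. They report only what shows in the picture. A call takes as long as a camera call.
- optics.trace(picture, name): "pixels" (420x560 bool, what is visible of it) and "extent" ([left, top, right, bottom] in pixels, round what is visible of it).
The state is a dict: "time_s": time; "joint_positions": joint angles; "dq": joint speeds; "tau": joint torques, N m; "tool_pos": TCP position; "orientation": TCP orientation; "force": force on the tool from outside, world axes, zero at the start; "moment": the same for the moment, N m; "finger_gap": finger opening in mm; "grip_force": force on a finger pad.
Only numpy, scipy, OpenCV 4.12 (cv2) and the standard library are available. Lean on these libraries where they do the work, as an engineer would, in place of code of your own. Each camera call takes 0.05 s, during which the arm holds its last target. There are 200 camera calls.

## Working session

There is one attempt and no reset: what is moved stays moved. The work goes in short steps, each a Python script; the robot and the scene stay as the last script left them, time stands still between calls to the robot, and variables do not carry over. Pictures are saved under pics/ and viewed, at most 10 in all, crops included, and the job is handed in when it is done.

```bash
ls; mkdir -p pics
python3 - <<'E'
from workcell import manip,jaws,solve_ik,status,optics
import cv2,numpy as np
s=status.get_state();print({k:np.round(v,3) for k,v in s.items()})
ims=[]
for c in ["scene","side","wrist"]:
    p=optics.camera(c);print(c,p["K"],p["origin"],np.round(p["attitude"],4).tolist())
    im=p["pixels"].copy()
    for n in ["bottle","cap","mat","tape","spraycan","scrubbrush","amber"]:
        r=optics.trace(p,n)
        for d in r[:2]: print(n,round(d["conf"],2),d["extent"])
        if r:
            e=[int(v) for v in r[0]["extent"]];cv2.rectangle(im,(e[0],e[1]),(e[2],e[3]),(0,0,255),1);cv2.putText(im,n,(e[0],e[1]),0,.4,(255,0,255),1)
    cv2.imwrite(f"pics/{c}0.png",im)
E
```

```text
pics
workcell.py
{'time_s': np.float64(0.0), 'joint_positions': array([-1.49 ,  0.159,  1.598, -0.   ,  1.386, -0.21 ]), 'dq': array([-0.   ,  0.001, -0.001, -0.001,  0.001,  0.   ]), 'tau': array([ 0.0000e+00, -3.8557e+01, -3.2211e+01,  7.0000e-02,  3.8000e-02,
       -0.0000e+00]), 'tool_pos': array([ 164.797, -550.268,  238.615]), 'orientation': array([-3.107, -0.455, -0.   ]), 'force': array([-0.322,  0.175, -0.287]), 'moment': array([-0.028, -0.023, -0.064]), 'grip_force': np.float64(0.0), 'finger_gap': np.float64(92.054)}
scene [[476.45217012   0.         277.55707353]
 [  0.         476.45217012 205.42738931]
 [  0.           0.           1.        ]] [1275.33486753 -277.0086598   984.50038425] [-2.0718, -1.415, 0.5079]
bottle 0.97 [274.8, 160.1, 298.3, 209.6]
cap 0.58 [148.0, 205.0, 171.1, 229.5]
mat 0.85 [223.3, 176.4, 336.0, 260.4]
tape 0.93 [332.6, 138.6, 364.6, 175.3]
spraycan 0.67 [184.3, 255.3, 224.7, 319.1]
scrubbrush 0.61 [342.0, 230.0, 404.2, 267.3]
amber 0.69 [285.2, 234.8, 313.4, 289.2]
amber 0.55 [150.3, 205.6, 168.0, 228.4]
side [[416.13731534   0.         278.81524322]
 [  0.         416.13731534 210.60533767]
 [  0.           0.           1.        ]] [462.40972075 692.69017319 576.78555795] [-0.2865, 2.6836, -1.4384]
bottle 0.64 [306.2, 210.2, 338.5, 289.2]
cap 0.54 [352.0, 178.6, 368.5, 203.0]
mat 0.75 [233.0, 219.1, 374.0, 329.2]
tape 0.6 [326.6, 344.8, 385.5, 416.7]
spraycan 0.89 [231.2, 127.1, 260.3, 196.5]
scrubbrush 0.7 [148.0, 263.8, 212.8, 342.1]
amber 0.67 [199.2, 182.1, 231.7, 246.3]
wrist [[325.1922621    0.         278.40501178]
 [  0.         325.1922621  206.81920241]
 [  0.           0.           1.        ]] [ 240.66674522 -530.06607541  385.09367048] [2.3302, -1.736, -0.2472]
```

View pics/scene0.png

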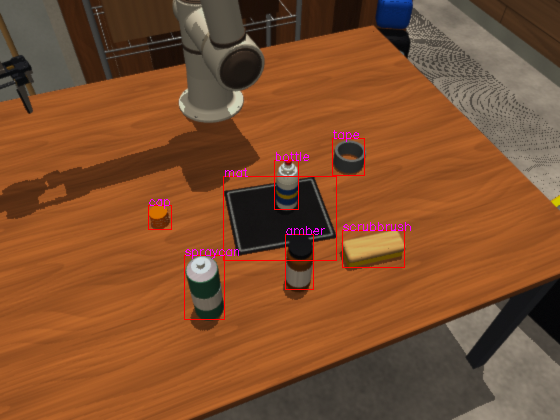

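View pics/side0.png

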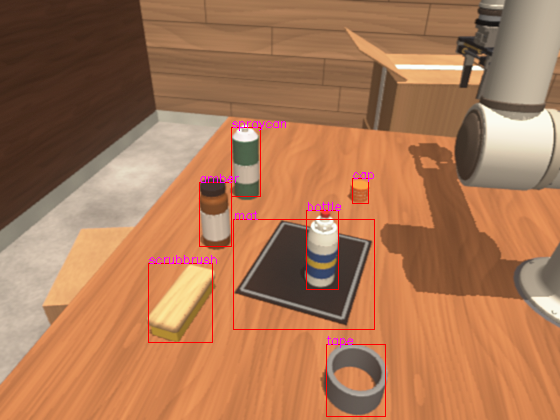

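The scene view shows the bottle at about (287,185) with the red plug at (288,162), and the cap at (159,217). In the side view the bottle is at (322,250) and the cap at (360,190). The network boxes agree with both pictures. Next I fit known profiles in both views.

```bash
cat > h.py <<'E'
from workcell import manip,jaws,solve_ik,status,optics,job_done
import cv2,numpy as np
from scipy.optimize import least_squares
from scipy.spatial.transform import Rotation as R
PROF={"bottle":[(0,29),(104,29),(126,23.5),(126,17),(137,17),(141,14.5),(145,10),(159,10)],"cap":[(0,23.5),(40,23.5)],
"tape":[(0,45),(48,45)],"spraycan":[(0,33),(160,33),(190,15)],"amber":[(0,30),(150,30)]}
def project(p,X,fish=False):
    c=(np.asarray(X)-p["origin"])@R.from_rotvec(p["attitude"]).as_matrix()
    K=np.array(p["K"])
    if fish:
        r=np.hypot(c[:,0],c[:,1]);th=np.arctan2(r,c[:,2]);n=c[:,:2]/np.maximum(r,1e-9)[:,None]*th[:,None]
    else: n=c[:,:2]/c[:,2:]
    return n*K[0,0]+K[:2,2]
a=np.linspace(0,2*np.pi,60,endpoint=False)
def model(name,P):
    return np.concatenate([np.c_[r*np.cos(a),r*np.sin(a),0*a+z] for z,r in PROF[name]])+P
def ext(uv): return np.r_[uv.min(0),uv.max(0)]
def fit(name,views,P0,zfix=None):
    """views: (picture, fish, extent)"""
    def f(q):
        P=np.r_[q[:2],zfix if zfix is not None else q[2]]
        return np.concatenate([ext(project(p,model(name,P),fi))-np.array(e) for p,fi,e in views])
    s=least_squares(f,P0 if zfix is None else P0[:2],loss="soft_l1")
    return s.x,s.fun
def mext(d):   # extent in pixel-centre coords from mask
    m=d["pixels"];ys,xs=np.nonzero(m);return [xs.min()-.5,ys.min()-.5,xs.max()+.5,ys.max()+.5]
def down(yaw): # tool down, closing line y at angle yaw from world y
    return (R.from_euler("z",yaw)*R.from_rotvec([np.pi,0,0])).as_rotvec()
def side(az,pitch=0,roll=0): # tool z horizontal toward azimuth az, dipped by pitch; y horizontal; roll about tool z
    z=np.array([np.cos(az)*np.cos(pitch),np.sin(az)*np.cos(pitch),-np.sin(pitch)])
    y=np.array([-np.sin(az),np.cos(az),0.]);x=np.cross(y,z)
    return R.from_matrix(np.c_[x,y,z])*R.from_euler("z",roll)
E
python3 - <<'E'
from h import *
ps=[optics.camera("scene"),optics.camera("side")]
for n in PROF:
    v=[]
    for p in ps:
        r=optics.trace(p,n)
        if r: v.append((p,False,mext(r[0])))
    x,e=fit(n,v,[450,0,0]);print(n,np.round(x,1),np.round(e,1))
E
```

```text
bottle [5.034e+02 6.220e+01 2.000e-01] [ 0.  -0.4 -0.   0.6  0.3 -0.3 -0.2  0.3]
cap [ 439.1 -269.4   -3.3] [-0.1 -0.3  0.   0.3 -0.5 -0.6  0.5  0.7]
tape [420.6 292.3  -4.7] [ 0.  -0.3  0.1  1.2 -0.3 -0.8  0.6  0.5]
spraycan [ 736.3 -232.6   -9.1] [ 0.3 -0.1 -0.3  0.1]
amber [739.7  -6.7  -4.3] [-0.2 -1.2 -0.   1.4 -0.6 -0.5  0.5  0.8]
```

Run:
```python
from h import *
B=np.array([503,62,4.])
for pitch in [0,.15,.3]:
  for daz in [-.6,-.3,0,.3,.6]:
    az=np.arctan2(62,503)+daz
    out=[]
    G=B+[0,0,70]
    for r0 in (0,np.pi):
     for name,off,dz,roll in [("pre",-110,0,0),("grasp",0,0,0),("lift",0,200,0),("+90",0,200,1.57),("-90",0,200,-1.57),("+150",0,200,2.6),("-150",0,200,-2.6)]:
      Rr=side(az,pitch,r0+roll);z=Rr.as_matrix()[:,2]
      q=solve_ik(G+[0,0,dz]+z*(off-6),Rr.as_rotvec())
      out.append("--" if q is None else f"{q[5]:.1f}")
    print(pitch,daz,out)
print(solve_ik(G-[6,0,0],side(.1).as_rotvec()))
T=R.from_rotvec(status.get_state()["orientation"]).as_matrix();p=optics.camera("wrist")
print("cam in tool",T.T@(p["origin"]-status.get_state()["tool_pos"]), np.round(T.T@R.from_rotvec(p["attitude"]).as_matrix(),3))
```

```text
0 -0.6 ['1.5', '1.5', '1.0', '2.5', '-0.6', '-2.7', '-1.6', '-1.7', '-1.7', '-2.2', '-0.6', '2.5', '0.4', '1.5']
0 -0.3 ['0.4', '0.1', '--', '--', '--', '--', '--', '-2.7', '-1.6', '--', '--', '--', '--', '--']
0 0 ['--', '0.4', '--', '--', '--', '--', '--', '--', '-1.6', '--', '--', '--', '--', '--']
0 0.3 ['1.4', '1.6', '--', '--', '--', '--', '--', '-1.8', '-1.6', '--', '--', '--', '--', '--']
0 0.6 ['1.7', '1.7', '2.3', '-2.4', '0.8', '-1.3', '-0.3', '-1.5', '-1.4', '-0.8', '0.8', '-2.4', '1.8', '2.9']
0.15 -0.6 ['1.3', '1.4', '0.7', '2.3', '-0.8', '-2.9', '-1.9', '-1.8', '-1.8', '-2.4', '-0.8', '2.3', '0.2', '1.3']
0.15 -0.3 ['--', '-0.1', '--', '--', '--', '--', '--', '--', '-1.6', '--', '--', '--', '--', '--']
0.15 0 ['--', '0.0', '--', '--', '--', '--', '--', '--', '-1.5', '--', '--', '--', '--', '--']
0.15 0.3 ['--', '1.7', '--', '--', '--', '--', '--', '--', '-1.4', '--', '--', '--', '--', '--']
0.15 0.6 ['1.8', '1.8', '2.5', '-2.2', '0.9', '-1.2', '-0.1', '-1.3', '-1.3', '-0.6', '0.9', '-2.2', '2.0', '--']
0.3 -0.6 ['1.1', '1.2', '--', '--', '--', '--', '--', '-2.0', '-1.9', '--', '--', '--', '--', '--']
0.3 -0.3 ['--', '-0.3', '--', '--', '--', '--', '--', '--', '2.9', '--', '--', '--', '--', '--']
0.3 0 ['--', '-0.4', '--', '--', '--', '--', '--', '--', '-1.4', '--', '--', '--', '--', '--']
0.3 0.3 ['--', '1.9', '2.9', '-1.8', '1.3', '-0.8', '0.3', '--', '-1.3', '-0.2', '1.3', '-1.8', '2.4', '-2.8']
0.3 0.6 ['2.0', '2.0', '2.7', '-2.1', '1.1', '-1.0', '0.1', '-1.1', '-1.2', '-0.5', '1.1', '-2.1', '2.1', '--']
[-2.35397796  1.99171947  2.50092743  1.31138153  0.7163917   0.33836534]
cam in tool [  78.60470778    1.82341453 -145.48055782] [[-0.001 -0.961 -0.278]
 [ 1.    -0.    -0.001]
 [ 0.001 -0.278  0.961]]
```

```bash
cat > look.py <<'E'
from h import *
def look(name,P,h,yaw,off=60):
    "view from above with object off mm on the camera side of the tool axis"
    x=R.from_rotvec(down(yaw)).as_matrix()[:,0]
    manip.reach(list(np.array([P[0],P[1],h])-x*off),list(down(yaw)))
    return shot(name)
def shot(name):
    p=optics.camera("wrist");r=optics.trace(p,name)
    return p,(r[0] if r else None)
E
python3 - <<'E'
from look import *
C=np.array([439,-269,0.]);B=np.array([503.4,62.2,4.])
def go(name,P,h,yaws):
    V=[]
    for i,y in enumerate(yaws):
        p,d=look(name,P,h,y);cv2.imwrite(f"pics/w_{name}{i}.png",p["pixels"])
        if d is None: print("none");continue
        e=mext(d);print(name,round(d["conf"],2),e,"t",round(status.get_state()["time_s"],1))
        V.append((p,True,e));x,f=fit(name,[V[-1]],P,zfix=P[2]);print(" single",np.round(x,1),np.round(f,1))
    if len(V)>1:
        x,f=fit(name,V,P);print(" both",np.round(x,1),np.round(f,1))
go("cap",C,250,[-.5,-.5+np.pi/2]);go("bottle",B,330,[.2,.2+np.pi/2])
E
python3 -c "
import cv2,numpy as np
cv2.imwrite('pics/m.png',cv2.resize(np.hstack([cv2.imread('pics/w_cap0.png'),cv2.imread('pics/w_bottle1.png')]),(800,300)))"
```

```text
none
cap 0.92 [np.float64(256.5), np.float64(109.5), np.float64(299.5), np.float64(151.5)] t 4.9
 single [ 439.8 -268.7] [-0.1 -0.4  0.1  0.4]
bottle 0.94 [np.float64(249.5), np.float64(107.5), np.float64(300.5), np.float64(156.5)] t 6.5
 single [502.5  63.9] [-0.3 -1.   0.3  1.1]
bottle 0.85 [np.float64(252.5), np.float64(103.5), np.float64(302.5), np.float64(154.5)] t 8.0
 single [502.2  63.3] [-0.8 -0.1  0.8  0.1]
 both [502.2  63.5  -4. ] [ 0.6 -0.5  0.1  0.5 -0.3  0.   0.3 -0.9]
```

View pics/m.png

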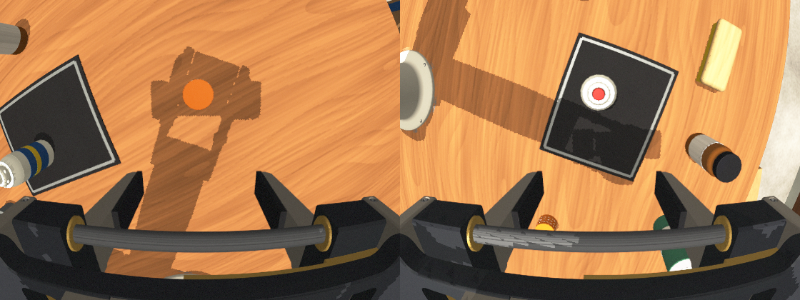

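The left half shows the cap at wrist pixel (277,131), and the right half shows the bottle from above at (277,130). The results agree with the fixed cameras within 1–2 mm. Next I choose the side grasp.

Run:
```python
from h import *
np.set_printoptions(precision=2,suppress=True)
print(status.get_state()["joint_positions"])
G=np.array([502.4,63.6,84.])
for pitch in [.1,.25]:
  for az in [-.9,-.5,.75,1.1,1.5]:
    for r0 in (0,np.pi):
     for name,off,dz in [("pre",-100,0),("grasp",0,0),("lift",0,150)]:
      Rr=side(az,pitch,r0);z=Rr.as_matrix()[:,2]
      q=solve_ik(G+[0,0,dz]+z*(off-6),Rr.as_rotvec())
      print(pitch,az,round(r0),name,None if q is None else np.array(q))
```

```text
[-0.23 -0.04  1.63  0.    1.55 -0.43]
0.1 -0.9 0 pre None
0.1 -0.9 0 grasp None
0.1 -0.9 0 lift None
0.1 -0.9 3 pre None
0.1 -0.9 3 grasp None
0.1 -0.9 3 lift None
0.1 -0.5 0 pre [0.62 0.49 2.39 4.3  1.36 1.33]
0.1 -0.5 0 grasp [0.33 0.55 2.33 4.01 1.29 1.37]
0.1 -0.5 0 lift [ 0.33 -0.05  2.46  4.18  1.02  0.96]
0.1 -0.5 3 pre [ 0.62  0.49  2.39  4.3   1.36 -1.81]
0.1 -0.5 3 grasp [ 0.33  0.55  2.33  4.01  1.29 -1.78]
0.1 -0.5 3 lift [ 0.33 -0.05  2.46  4.18  1.02 -2.18]
0.1 0.75 0 pre [-1.2   0.49  2.39  1.18  1.57  1.81]
0.1 0.75 0 grasp [-0.86  0.55  2.33  1.51  1.48  1.84]
0.1 0.75 0 lift [-0.86 -0.05  2.46  1.48  1.52  2.3 ]
0.1 0.75 3 pre [-1.2   0.49  2.39  1.18  1.57 -1.33]
0.1 0.75 3 grasp [-0.86  0.55  2.33  1.51  1.48 -1.3 ]
0.1 0.75 3 lift [-0.86 -0.05  2.46  1.48  1.52 -0.84]
0.1 1.1 0 pre [-1.02  0.63  2.04  1.03  1.72  1.97]
0.1 1.1 0 grasp [-0.8   0.64  2.07  1.23  1.61  1.97]
0.1 1.1 0 lift [-0.8   0.21  2.18  1.26  1.72  2.29]
0.1 1.1 3 pre [-1.02  0.63  2.04  1.03  1.72 -1.17]
0.1 1.1 3 grasp [-0.8   0.64  2.07  1.23  1.61 -1.17]
0.1 1.1 3 lift [-0.8   0.21  2.18  
[... 1063 characters left out ...]
25 0.75 3 lift [-0.83 -0.2   2.46  1.37  1.42 -0.68]
0.25 1.1 0 pre [-1.    0.46  2.1   0.99  1.63  2.06]
0.25 1.1 0 grasp [-0.78  0.51  2.12  1.18  1.5   2.06]
0.25 1.1 0 lift [-0.78  0.1   2.18  1.18  1.64  2.38]
0.25 1.1 3 pre [-1.    0.46  2.1   0.99  1.63 -1.08]
0.25 1.1 3 grasp [-0.78  0.51  2.12  1.18  1.5  -1.08]
0.25 1.1 3 lift [-0.78  0.1   2.18  1.18  1.64 -0.76]
0.25 1.5 0 pre [-0.81  0.69  1.71  0.84  1.84  2.12]
0.25 1.5 0 grasp [-0.67  0.67  1.81  0.94  1.71  2.1 ]
0.25 1.5 0 lift [-0.67  0.36  1.86  0.99  1.86  2.33]
0.25 1.5 3 pre [-0.81  0.69  1.71  0.84  1.84 -1.02]
0.25 1.5 3 grasp [-0.67  0.67  1.81  0.94  1.71 -1.04]
0.25 1.5 3 lift [-0.67  0.36  1.86  0.99  1.86 -0.81]
```

Run:
```python
from h import *
np.set_printoptions(precision=2,suppress=True)
G=np.array([502.4,63.6,84.]);Rr=side(.75,.25,np.pi);z=Rr.as_matrix()[:,2];o=list(Rr.as_rotvec())
P=lambda off,dz:list(G+[0,0,dz]+z*(off-6))
def st(m):
    s=status.get_state();print(m,round(s["time_s"],1),s["tool_pos"],s["joint_positions"],s["force"],round(float(s["finger_gap"]),1))
manip.reach(P(-75,170),o);st("above")
manip.move_l(P(-75,0),o,vel=150);st("pre")
print(manip.move_l(P(0,0),o,vel=60,force_limit=8));st("at")
p=optics.camera("side");cv2.imwrite("pics/g1.png",p["pixels"])
```

```text
above 9.2 [445.18   9.91 274.5 ] [-1.08 -0.39  2.5   1.22  1.66 -0.59] [ 0.88 -0.22  0.39] 91.9
pre 10.4 [445.16  10.   104.33] [-1.08  0.27  2.44  1.23  1.45 -1.16] [0.34 0.42 0.12] 92.1
False
at 11.8 [498.17  59.37  85.55] [-0.83  0.37  2.38  1.47  1.34 -1.17] [ 0.04 -0.04  1.11] 92.2
```

View pics/g1.png

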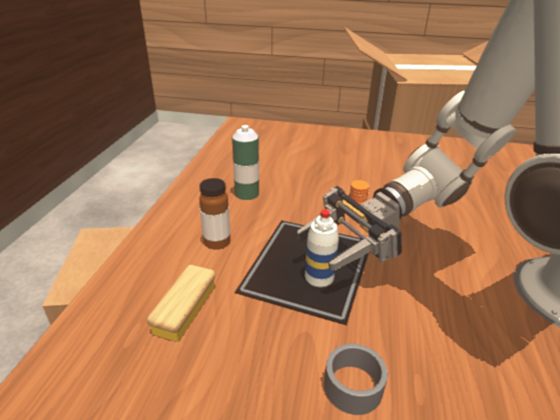

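The fingers straddle the bottle at (322,250) cleanly. Now I close, lift, tip and hold.

Run:
```python
from h import *
np.set_printoptions(precision=2,suppress=True)
def st(m):
    s=status.get_state();print(m,round(s["time_s"],1),s["tool_pos"],s["orientation"],s["force"],round(float(s["finger_gap"]),1),round(float(s["grip_force"]),1));return s
jaws.command_gripper(45);s=st("closed")
g=s["tool_pos"].copy();o=list(s["orientation"])
np.save("g.npy",np.r_[g,o])
manip.move_l(list(g+[0,0,150]),vel=120);s=st("lift")
q=np.array(s["joint_positions"]);q2=q.copy();q2[5]+=2.7
manip.move_j(list(q2));st("tipped")
p=optics.camera("side");cv2.imwrite("pics/g2.png",p["pixels"])
manip.sleep(1.1);manip.move_j(list(q));st("back")
p=optics.camera("side");cv2.imwrite("pics/g3.png",p["pixels"])
a,b=cv2.imread("pics/g2.png"),cv2.imread("pics/g3.png");cv2.imwrite("pics/m2.png",np.hstack([a[:350,150:],b[:350,150:]])[:, :820][:,:800])
```

```text
closed 12.5 [497.92  59.98  85.56] [-2.03 -0.8  -1.57] [-1.28 -0.05  1.34] 57.3 30.0
lift 13.9 [497.62  60.22 234.77] [-2.03 -0.8  -1.57] [-1.29  0.37 -4.3 ] 57.1 30.0
tipped 16.2 [497.61  60.23 234.71] [-1.02  1.51  0.22] [-0.17  0.01 -4.05] 57.1 30.0
back 19.6 [497.63  60.2  234.79] [-2.03 -0.8  -1.57] [ 0.85 -0.09 -4.92] 57.4 30.0
```

View pics/m2.png

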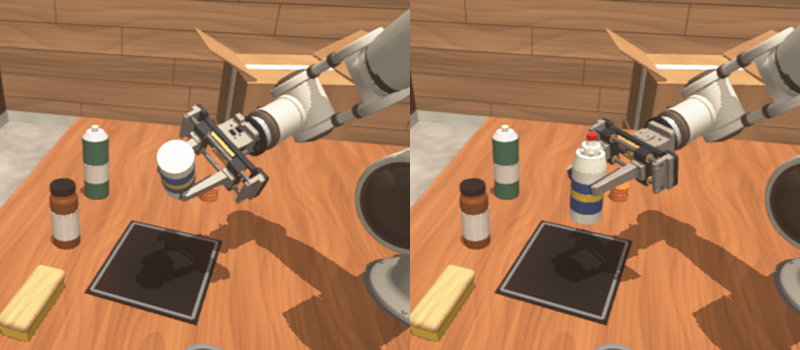

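The tip is visible (underside towards the camera at (177,160)), and the bottle came back upright at (587,180) without slipping. Now I set it down.

Run:
```python
from h import *
np.set_printoptions(precision=2,suppress=True)
def st(m):
    s=status.get_state();print(m,round(s["time_s"],1),s["tool_pos"],s["force"],round(float(s["finger_gap"]),1));return s
g=np.load("g.npy")[:3]
manip.move_l(list(g+[0,0,8]),vel=120);st("near")
print(manip.move_l(list(g+[0,0,-4]),vel=10,force_limit=4));s=st("down")
jaws.command_gripper(92);manip.sleep(.3);s=st("open")
z=R.from_rotvec(s["orientation"]).as_matrix()[:,2]
b=s["tool_pos"]-80*z
manip.move_l(list(b),vel=120);manip.move_l(list(b+[0,0,150]),vel=200);st("away")
V=[]
for c in ["side","scene"]:
    p=optics.camera(c);r=optics.trace(p,"bottle")
    if r: V.append((p,False,mext(r[0])))
    cv2.imwrite(f"pics/h_{c}.png",p["pixels"])
x,e=fit("bottle",V,[500,62,4]);print(x,e)
```

```text
near 21.0 [498.21  59.69  93.94] [-0.48 -0.13 -4.43] 57.3
True
down 21.8 [497.9   60.11  85.55] [-0.59 -1.68  4.48] 57.7
open 22.8 [497.34  60.4   84.47] [-0.41  0.26  1.6 ] 92.2
away 24.5 [440.47   8.25 253.57] [-0.35 -0.02 -0.35] 92.0
[502.39  62.57   0.68] [-0.25 -0.29  0.36  0.33  0.03 -0.87 -0.03  2.13]
```

Run:
```python
from look import *
np.set_printoptions(precision=2,suppress=True)
C=np.array([439.8,-268.7,0.]);B=np.array([502.4,63.,4.])
for name,P,h,ys in [("bottle",B,318,[-.17,1.4]),("cap",C,250,[1.4,-.17])]:
    V=[]
    for y in ys:
        p,d=look(name,P,h,y)
        if d is None: print(name,"none");continue
        V.append((p,True,mext(d)));x,f=fit(name,[V[-1]],P,zfix=P[2]);print(name,y,x,f,d["conf"],"t",round(status.get_state()["time_s"],1))
        cv2.imwrite(f"pics/v_{name}{y}.png",p["pixels"])
    if len(V)==2: print(fit(name,V,P))
```

```text
bottle -0.17 [502.11  63.48] [-0.7  -0.42  0.7   0.44] 0.85 t 26.8
bottle 1.4 [502.1   63.42] [-0.67 -0.39  0.67  0.41] 0.74 t 28.4
(array([501.89,  63.35,  -2.82]), array([-0.02, -0.08,  0.38, -0.21, -0.32, -0.08,  0.02, -0.27]))
cap 1.4 [ 439.87 -269.68] [ 0.41  0.62 -0.41 -0.64] 0.62 t 29.8
cap -0.17 [ 440.66 -269.69] [-0.1   0.12  0.1  -0.12] 0.76 t 31.3
(array([ 440.36, -269.64,    2.83]), array([ 0.68,  0.47,  0.19, -0.45, -0.28,  0.36,  0.26,  0.46]))
```

Run:
```python
from h import *
np.set_printoptions(precision=2,suppress=True)
def st(m):
    s=status.get_state();print(m,round(s["time_s"],1),s["tool_pos"],s["orientation"],s["force"],round(float(s["finger_gap"]),1),round(float(s["grip_force"]),1));return s
C=np.array([440.2,-269.6])
manip.reach([*C,120],list(down(-.17)));manip.move_l([*C,36],vel=100);st("a")
jaws.command_gripper(40);st("c1");jaws.command_gripper(70)
manip.move_l([*C,36],list(down(1.4)),vel=100);st("rot")
jaws.command_gripper(40);s=st("c2")
manip.move_l(list(s["tool_pos"]+[0,0,60]),vel=120);st("lift")
p=optics.camera("side");cv2.imwrite("pics/c1.png",p["pixels"])
```

```text
a 32.9 [ 440.7  -270.1    36.76] [ 3.13 -0.27  0.  ] [ 0.16 -0.01  0.21] 91.9 0.0
c1 33.7 [ 440.2  -269.59   36.02] [-3.13  0.27  0.  ] [0.58 0.55 0.31] 46.9 30.0
rot 35.9 [ 440.2  -269.57   35.99] [-2.4  -2.02 -0.  ] [0.76 0.02 0.07] 69.7 0.0
c2 36.4 [ 440.17 -269.61   36.  ] [-2.4  -2.02  0.  ] [ 1.14 -0.76 -0.91] 46.9 30.0
lift 37.0 [ 439.84 -269.3    95.5 ] [-2.4  -2.02  0.  ] [-0.64  0.75 -0.43] 46.8 30.0
```

Run:
```python
from h import *
np.set_printoptions(precision=2,suppress=True)
def st(m):
    s=status.get_state();print(m,round(s["time_s"],1),s["tool_pos"],s["orientation"],s["force"]);return s
B=np.array([502.1,63.4])
s=status.get_state();manip.move_l([*s["tool_pos"][:2],260],vel=200)
manip.reach([*B,260],list(down(1.4)));manip.move_l([*B,206],vel=100);manip.sleep(.2);s=st("over")
ims=[]
for c in ["scene","side"]:
    p=optics.camera(c)
    u=project(p,[[*B,130]])[0].astype(int)
    im=p["pixels"][u[1]-60:u[1]+60,u[0]-60:u[0]+60];ims.append(cv2.resize(im,(400,400),interpolation=cv2.INTER_CUBIC))
    for n,z in [("cap",170),("bottle",4)]:
        r=optics.trace(p,n)
        if r: print(c,n,mext(r[0]),"pred",ext(project(p,model(n,np.r_[s["tool_pos"][:2] if n=="cap" else B,z]))))
cv2.imwrite("pics/over.png",np.hstack(ims))
```

```text
over 40.2 [502.65  63.33 206.89] [2.4  2.02 0.  ] [ 0.38  0.28 -0.91]
scene cap [np.float64(278.5), np.float64(146.5), np.float64(284.5), np.float64(162.5)] pred [278.5  138.69 298.37 164.21]
scene bottle [np.float64(275.5), np.float64(164.5), np.float64(298.5), np.float64(209.5)] pred [275.78 156.5  298.77 209.68]
side cap [np.float64(311.5), np.float64(180.5), np.float64(338.5), np.float64(214.5)] pred [311.7  180.73 340.17 214.04]
side bottle [np.float64(305.5), np.float64(214.5), np.float64(337.5), np.float64(286.5)] pred [304.41 206.95 338.15 285.9 ]
```

View pics/over.png

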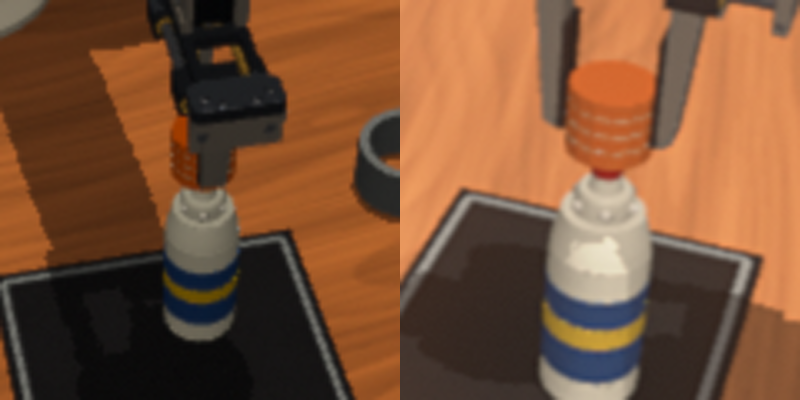

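Both crops show the cap squarely above the spout (side view: cap centre x≈611, plug x≈608), within about 1 mm. Now I press it on.

Run:
```python
from h import *
np.set_printoptions(precision=2,suppress=True)
def st(m):
    s=status.get_state();print(m,round(s["time_s"],1),s["tool_pos"],s["force"],s["moment"],round(float(s["finger_gap"]),1));return s
B=[502.1,63.4]
print(manip.move_l([*B,178],vel=25,force_limit=4));st("collar")
for z in [175,173,171.5,170]:
    hit=manip.move_l([*B,z],vel=10,force_limit=20);st(f"z{z} {hit}")
    if hit: break
```

```text
False
collar 41.8 [502.26  63.4  178.22] [-0.47 -0.19 -0.48] [-0.02 -0.07  0.  ] 46.5
z175 False 42.2 [502.25  63.53 175.3 ] [-0.35  1.54  3.47] [0.28 0.05 0.03] 46.7
z173 False 42.6 [502.68  63.66 174.23] [-2.59  1.79  7.48] [ 0.46  0.37 -0.03] 46.8
z171.5 False 42.9 [503.16  63.51 173.37] [-2.11  1.42 11.15] [0.27 0.29 0.04] 46.8
z170 False 43.2 [502.38  63.46 170.4 ] [-0.82  0.78  2.19] [ 0.18  0.04 -0.02] 46.9
```

The force dropped from 11 to 2 N at z≈171, which is the click. I keep pressing down to the ledge.

Run:
```python
from h import *
np.set_printoptions(precision=2,suppress=True)
def st(m):
    s=status.get_state();print(m,round(s["time_s"],1),s["tool_pos"],s["orientation"],s["force"],round(float(s["finger_gap"]),1));return s
B=[502.1,63.4]
print(manip.move_l([*B,160],vel=8,force_limit=9));st("stop")
manip.sleep(.5);st("hold")
V=[]
for c in ["side","scene"]:
    p=optics.camera(c)
    if c=="side":
        u=project(p,[[*B,130]])[0].astype(int);cv2.imwrite("pics/fin.png",cv2.resize(p["pixels"][u[1]-60:u[1]+60,u[0]-60:u[0]+60],(500,500),interpolation=cv2.INTER_CUBIC))
```

```text
True
stop 43.9 [501.79  63.76 166.01] [-2.4  -2.02  0.  ] [-1.28  0.73  5.1 ] 46.8
hold 44.4 [501.78  63.79 165.98] [-2.4  -2.02  0.  ] [-1.42  1.12  5.26] 46.9
```

View pics/fin.png

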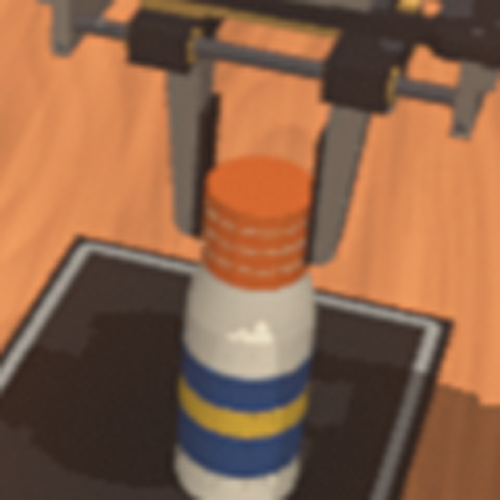

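The cap sits on the shoulder (seam at (256,280)), the fingers are clear of the bottle, and z=166.0 matches fully home. Next I raise the push to about 10 N.

Run:
```python
from h import *
np.set_printoptions(precision=2,suppress=True)
z=165.2
while z>162:
    manip.move_l([502.1,63.4,z],vel=10,force_limit=15);manip.sleep(.3)
    s=status.get_state();print(z,round(s["time_s"],1),s["tool_pos"],s["orientation"],s["force"])
    if s["force"][2]>9.5: break
    z-=.4
manip.sleep(.8);s=status.get_state();print(s["tool_pos"],s["force"],s["finger_gap"])
```

```text
165.2 45.1 [502.27  63.49 166.07] [-2.4  -2.02  0.  ] [-2.54  0.9   6.18]
164.79999999999998 45.6 [502.4   63.5  166.11] [-2.4  -2.02  0.  ] [-3.72  0.66  8.43]
164.39999999999998 46.2 [502.48  63.53 166.08] [-2.4  -2.02  0.  ] [-4.54  1.15 10.43]
[502.49  63.53 166.09] [-4.58  1.17 10.63] 46.44654257266008
```

The push is right, but there is a 4.5 N side load. I relieve it with a small shift in x, then hand in.

Run:
```python
from h import *
np.set_printoptions(precision=2,suppress=True)
for x in [501.8,501.5,501.2]:
    manip.move_l([x,63.4,164.4],vel=5,force_limit=15);manip.sleep(.5)
    s=status.get_state();print(x,round(s["time_s"],1),s["tool_pos"],s["force"],s["moment"])
    if s["force"][0]>-2: break
ok=9<s["force"][2]<15
if ok: print(job_done())
```

```text
501.8 47.7 [502.28  63.51 166.05] [-4.04  1.55  9.69] [0.32 0.94 0.  ]
501.5 48.5 [502.08  63.53 166.03] [-3.44  1.4  10.17] [ 0.32  0.78 -0.03]
501.2 49.2 [501.92  63.58 166.01] [-2.12  1.55  8.82] [ 0.26  0.69 -0.01]
```

Run:
```python
from h import *
np.set_printoptions(precision=2,suppress=True)
for z in [164.1,163.8]:
    manip.move_l([501.2,63.4,z],vel=5,force_limit=15);manip.sleep(.5)
    s=status.get_state();print(z,round(s["time_s"],1),s["tool_pos"],s["force"])
    if s["force"][2]>10: break
if 9<s["force"][2]<15: print(job_done())
```

```text
164.1 50.0 [501.98  63.55 165.99] [-4.1   1.77 11.18]
the job is handed in; nothing more can be done
None
```

I handed the job in at about 50 s: the bottle was tip-checked and stood back on the mat, and the cap clicked fully home, still gripped and pressed down at about 11 N (with about 4 N of side load left); no verdict came back.

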